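# Catch the case lid and lower it shut

### The arm

A 6-joint arm with a two-finger parallel gripper is mounted at the origin on the work surface. World frame = base frame: x ahead of the robot, y to its left, z up, the work surface at z = 0. Lengths are in m, angles in rad, forces in N, time in s.
With the tool pointing down it reaches from about 0.35 to 0.975 m from the base axis. Payload 4.9 kg.
Tool frame: the origin (TCP) lies on the centre line of the jaws, within the pads' length; the fingertips stand ctrl.tcp_to_tips ahead of it and the grasp point (between the pads) lies 3 mm ahead of it (ctrl.tcp_to_tips is the distance from the TCP to the fingertips, in m); z points along the fingers, y is the direction in which the jaws open and shut (so a half turn about z gives the same grasp; the last joint's range is limited). The gripper opens to 85 mm and grips with 20 to 120 N. Pads are 22 mm wide; open, the fingers measure 114 mm over their backs; the gripper's body (76 mm by 85 mm) begins 54 mm behind the grasp point. The pads swing forward as they close: fully open they stand 13 mm farther back than shut.
Start: joints at [-1.273, 0.053, 1.613, -0, 1.476, -0.119], TCP at [0.253, -0.571, 0.214] pointing down, gripper open.
Joint ranges: [-3.01, 3.01], [-1.01, 2.22], [0.06, 2.58], [-1.02, 4.17], [0.09, 2.62], [-3.14, 3.14]. Speed limits (rad/s): [2.57, 2.57, 3.14, 3.14, 3.14, 3.14].

### API

Orientations are given as a rotation vector (axis times angle).
In Python, from station import ctrl, vision gives the robot as it stands.
- The arm moves only by the tool jog_arm, never from a script. Its argument "deltas" is a list of rows, each a list of 7 numbers: the turn, a rotation vector about the tool's x, y, z in rad, then the shift along the tool's x, y, z in cm, then the opening, from 0 (shut) to 1 (fully open). A call has 1 to 12 rows; each row shifts and turns the commanded pose from where the row before left it, along the tool's axes as they then stand; what a row does not reach is not made up. A row lasts 1/12 s, in which the tool goes at most 41.7 mm and 7.16 degrees, less where a joint would pass 70% of its speed; a pose out of reach is approached as far as the arm can. A call with a gripper value outside its range is refused whole. The fingers move at their own pace and stop on an object; "grip_force" is the grip in N (left out, the last holds). Time passes only in rows, so rows that do not move let the fingers close. It gives the time, the measured TCP pose, the force and the opening at its end, in the units of the state.
- ctrl.get_obs(): the state, without advancing time (a new reading comes with each control period).
- vision.get_image(name): name is "scene" or "side" or "wrist"; returns (picture, depth): 420x560x3 uint8, red, green, blue; 420x560 float32, m along the optical axis (not along the pixel's ray), 0 where there is no reading.
- vision.calibration(name): a dict with "fx", "fy", "cx", "cy" (pixels), "dist" ([k1, k2, p1, p2, k3] as OpenCV has them; the pictures are not rectified), "rvec" (rotation vector, rad) and "tvec" (3), from world to camera coordinates, as OpenCV has them; the wrist camera has in their place "hand_eye" (4x4, takes a point from camera to tool coordinates, whose origin is the TCP and whose axes are the flange's). Camera axes: x right, y down, z forward; pixel columns grow to the right and rows downward; lengths in m; the calibration is good to about 2 mm. A picture is of the moment at which its call begins: read the wrist's pose just before it. calibration takes no time and is no camera call.
- ctrl.finish_job(): hands the job in, once; it reports no verdict.
The state is a dict: "t": time; "q": joint angles; "dq": joint speeds; "effort": joint torques, N m; "tool_pos": TCP position; "tool_rot": TCP orientation; "contact_force": force on the tool from outside, world axes, zero at the start; "wrist_torque": the same for the moment, N m; "opening": finger opening in m.
Only numpy, scipy, OpenCV 4.12 (cv2) and the standard library are available. Lean on these libraries where they do the work, as an engineer would, in place of code of your own. Each camera call takes 0.05 s, during which the arm holds its last target. There are 200 camera calls.

### The job

Tip the open lid of the instrument case over from its back so that it starts to fall shut, catch it from below on the outside of the fingers while it is still well up, and let it down on the fingers until it is fully shut, so gently that it never slams. Do not grip, lift or carry anything, and do not disturb the other things on the desk. Finish with the hand clear.

Things in the scene. Friction and masses are not known exactly. Their poses are not given: they have to be found in the camera images.
- case: Fixed grey instrument case, open, with a white tester and a loose probe lying in it: 170 mm deep (own x), 240 wide (own y), 90 high to the rim. Origin: centre of its underside, on the table. Own x points from its front (lip side, to the robot's right) to its hinge side (to the robot's left), z up. It cannot move.
- hinge (a point): Centre of the lid's hinge line, on the rear top rim of the case: 85 mm along the case's x from its origin and 90 mm up. The line runs along the case's y.
- lid (a joint): Lid angle, rad: 0 shut, 1.57 upright, stop at 1.72. Starts at rest on its stop, leaning back past the balance point at about 1.49; tipped below about 1.44 it falls shut by itself, from higher it may fall back. A tired damper slows the fall: 1.35 to 0.75 takes about 2.2 s; left alone it lands at some 0.8 rad/s, too hard. Lid about 0.4 kg, +-10 percent; borne at the lip it weighs about 2 N.
- lid_shell: The lid's outer layer (top when shut; its back when upright). Whole lid: flat plate 14 mm thick, 240 wide, 170 long from the hinge. Origin on the hinge line; own x from free edge to hinge, own z out of the outer face. Moves with the lid.
- lid_liner: The lid's inner layer (underside when shut), with the underside of the lip; origin and axes as the lid_shell's. The inner face is its z = 0 plane.
- lip_edge (a point): Middle of the lip's free edge on the lid's inner face, 202 mm from the hinge line; axes as the lid_shell's. The lip (100 mm wide, 12 thick) sits at the middle of the lid's free edge and sticks out 32 mm past it: when shut it overhangs the front wall by 32 mm, 90 mm above the table with free space below, so tilted fingers can bear it from below until shut.
- probe: Bystander, to be left alone: white hand-held probe with a steel nose, 112 x 26 x 20, lying loose in the case beside the tester (mm). Origin: centre of its underside.
- mug: Bystander, to be left alone: white mug, 76 across, 88 high (mm). Origin: centre of its underside.
- sanitiser: Bystander, to be left alone: clear round bottle, 56 across, 150 high (mm). Origin: centre of its underside.
- pen: Bystander, to be left alone: white pen with orange end, 145 x 11 x 11, lying down (mm). Origin: centre of its underside.
- tape: Bystander, to be left alone: roll of white tape lying flat, 80 across, 24 high (mm). Origin: centre of its underside.
- gloves: Bystander, to be left alone: white carton of gloves, 120 x 220 x 70 (mm). Origin: centre of its underside.
- stapler: Bystander, to be left alone: green and black stapler, 130 x 34 x 46 (mm). Origin: centre of its underside.
- phone: Bystander, to be left alone: black phone lying flat, 150 x 72 x 9 (mm). Origin: centre of its underside.

How it is judged:
On the way, in this order (a step that is already met when the one before it is completed fails the run):
1. the lid has been tipped over and leans well over the case (below 1.40 rad) (value of joint lid below 1.4 rad).
2. the fingers bear the lid's inner face while it is still well open (between 0.2 and 1.2 rad) and it moves slowly (under 0.4 rad/s) (value of joint lid between 0.2 and 1.2 rad and contact force between the fingers and lid_liner above 0.4 N and velocity of joint lid above -0.4 rad/s), for 0.2 s.
3. the fingers still bear the lid just before it shuts (between 0.02 and 0.15 rad) (value of joint lid between 0.02 and 0.15 rad and contact force between the fingers and lid_liner above 0.4 N).
At the end, for the whole second after the job is handed in: The lid is shut (within 0.025 rad of level) and at rest (value of joint lid below 0.025 rad and velocity of joint lid between -0.05 and 0.05 rad/s); the robot touches nothing.
It fails at once if the lid came down on the case faster than 0.4 rad/s (slammed) (value of joint lid below 0.08 rad and velocity of joint lid below -0.4 rad/s).
It fails at once if the lid was pinched: fingers pressing on its outer and its inner layer together (over 2.5 N each) (contact force between the fingers and lid_shell above 2.5 N and contact force between the fingers and lid_liner above 2.5 N).
It fails at once if the lid was struck or forced (over 25 N) (contact force between the fingers and lid_shell above 25 N or contact force between the fingers and lid_liner above 25 N).
It fails at once if a bystander was moved more than 25 mm (distance of any of probe, mug, sanitiser, pen, tape, gloves, stapler, phone from where it was at the start of the episode above 0.025 m).
It also fails if it takes over 59 s, if anything falls off the work surface, if the arm or the gripper's body presses on something with over 40 N, if the wrist force passes 120 N, or if a joint passes its speed limit or range.

## Working session

There is one attempt and no reset: what is moved stays moved. The work goes in short steps, Python scripts to look and compute and a tool call to move; the robot and the scene stay as the last step left them, time stands still between calls to the robot, and variables do not carry over. Pictures are saved under pics/ and viewed, about 8 in all and at most 12, crops included, and the job is handed in when it is done.

Besides the shell and the picture viewer there is one more tool, called after "Call:" as name(argument=value, ...) on one line, values as JSON. jog_arm: Moves the arm, as the interface text tells. Its arguments: {"type":"object","properties":{"deltas":{"type":"array"},"grip_force":{"type":"number"}},"required":["deltas"]}

```bash
mkdir -p pics; ls
python3 - <<'E'
from station import ctrl, vision
import cv2
o=ctrl.get_obs(); print(o, ctrl.tcp_to_tips)
for n in ("scene","side"):
    im,d=vision.get_image(n); cv2.imwrite(f"pics/{n}0.png",im[:,:,::-1]); 
    import numpy as np; np.save(f"pics/{n}0.npy",d); np.save(f"pics/{n}0rgb.npy",im)
    print(n,vision.calibration(n))
E
```

```text
pics
{'t': 0.0, 'q': array([-1.27298826e+00,  5.33832147e-02,  1.61429081e+00, -1.69588429e-05,
        1.47597980e+00, -1.18976913e-01]), 'dq': array([ 2.12094782e-03, -3.00105929e-05, -2.36553889e-04,  1.64358945e-03,
       -2.03375453e-04,  7.28894950e-04]), 'effort': array([-4.65578760e-04, -3.93676114e+01, -3.70180929e+01, -1.35997811e-04,
        6.89328153e-03, -3.55984191e-06]), 'tool_pos': array([ 0.25283054, -0.5708654 ,  0.21294861]), 'tool_rot': array([-3.07161593e+00, -6.49534118e-01,  3.15318661e-04]), 'contact_force': array([ 0.90461128, -0.2004097 ,  0.26774212]), 'wrist_torque': array([-0.07053663, -0.02038329,  0.02159172]), 'opening': 0.0851930916377378} 0.022
scene {'fx': 468.2291209005628, 'fy': 468.2291209005628, 'cx': 279.7046045902692, 'cy': 213.09595305853748, 'dist': array([0.02054934, 0.        , 0.        , 0.        , 0.        ]), 'rvec': array([ 2.13825108,  0.90243717, -0.42062762]), 'tvec': array([-0.41386347, -0.22648128,  1.92089559])}
side {'fx': 418.2391315376942, 'fy': 418.2391315376942, 'cx': 283.0114551985514, 'cy': 211.528197099196, 'dist': array([-0.01044464,  0.        ,  0.        ,  0.        ,  0.        ]), 'rvec': array([ 0.81594213, -2.65152202,  0.93779816]), 'tvec': array([0.48737303, 0.2995158 , 1.00870591])}
```

View pics/scene0.png

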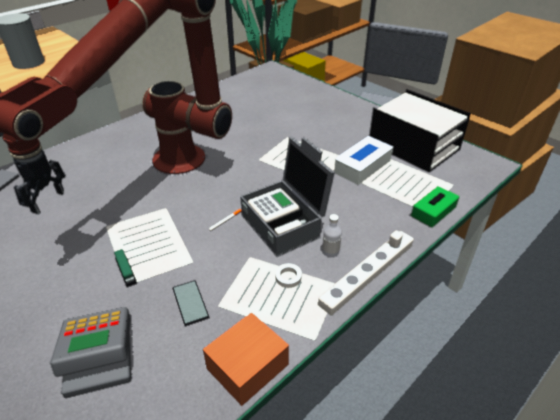

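View pics/side0.png

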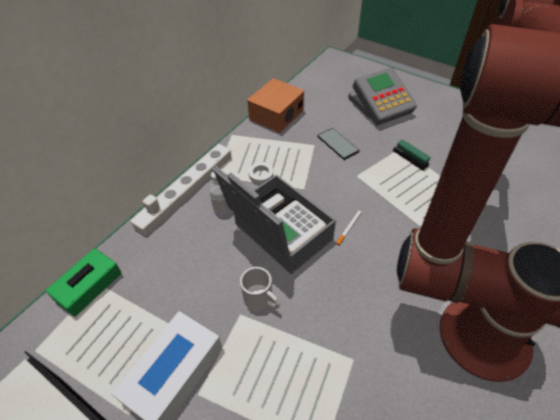

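The scene view shows the case at about (280,222), its lid standing at (308,175), the pen at (227,218), the sanitiser at (332,235) and the tape at (288,275). The side view shows the mug behind the lid at (257,287). Next I'll get 3D points from depth.

```bash
cat > h.py <<'E'
import numpy as np, cv2
from station import ctrl, vision
def cloud(n,d,hand=None):
    c=vision.calibration(n); K=np.array([[c['fx'],0,c['cx']],[0,c['fy'],c['cy']],[0,0,1]])
    v,u=np.nonzero(d>0); z=d[v,u]
    p=cv2.undistortPoints(np.c_[u,v].astype(float)[:,None],K,c['dist'])[:,0]
    P=np.c_[p*z[:,None],z]
    if hand is None:
        R=cv2.Rodrigues(c['rvec'])[0]; P=(P-c['tvec'])@R
    else:
        T=hand@c['hand_eye']; P=P@T[:3,:3].T+T[:3,3]
    return P,u,v
E
python3 - <<'E'
from h import *
im={}
for n in("scene","side"):
    P,u,v=cloud(n,np.load(f"pics/{n}0.npy")); 
    g=np.full((420,560,3),np.nan); g[v,u]=P
    px={"scene":[(280,222),(308,175),(333,240),(288,275),(227,218),(125,265),(190,300),(365,160)],"side":[(257,287),(262,172),(218,185),(348,228),(257,225),(240,200),(285,240)]}[n]
    for a,b in px: print(n,(a,b),np.round(g[b,a],3))
    m=(P[:,2]>.11)&(P[:,2]<.30)&(abs(P[:,0]-.65)<.3)&(abs(P[:,1]+.1)<.35)
    print(n,"high",m.sum(),np.round(P[m].min(0),3),np.round(P[m].max(0),3))
    im[n]=P
# top-down height map, 3mm
A=np.vstack(list(im.values())); x0,y0,r=.3,-.5,.002
W=np.zeros((400,400),np.float32)
ok=(A[:,0]>x0)&(A[:,0]<x0+.8)&(A[:,1]>y0)&(A[:,1]<y0+.8)&(A[:,2]<.4)
A=A[ok]; i=((A[:,0]-x0)/r).astype(int); j=((A[:,1]-y0)/r).astype(int)
np.maximum.at(W,(i,j),A[:,2])
I=cv2.applyColorMap(np.uint8(np.clip(W/.3*255,0,255)),cv2.COLORMAP_JET)
I=cv2.resize(I,(800,800),interpolation=0)[200:,:]  # row=x, col=y
cv2.imwrite("pics/top.png",I[:600][::-1,::-1])
E
```

```text
scene (280, 222) [ 0.612 -0.015  0.049]
scene (308, 175) [0.625 0.099 0.189]
scene (333, 240) [0.809 0.022 0.077]
scene (288, 275) [ 0.764 -0.128 -0.002]
scene (227, 218) [ 0.433 -0.098  0.005]
scene (125, 265) [ 0.422 -0.479  0.046]
scene (190, 300) [ 0.639 -0.403  0.007]
scene (365, 160) [0.6   0.448 0.067]
scene high 2417 [0.486 0.022 0.11 ] [0.803 0.155 0.291]
side (257, 287) [0.534 0.204 0.004]
side (262, 172) [ 0.774 -0.144  0.004]
side (218, 185) [0.776 0.052 0.116]
side (348, 228) [ 0.428 -0.093  0.012]
side (257, 225) [0.586 0.12  0.143]
side (240, 200) [0.634 0.118 0.206]
side (285, 240) [0.487 0.139 0.178]
side high 2337 [0.484 0.044 0.11 ] [0.796 0.158 0.292]
```

View pics/top.png

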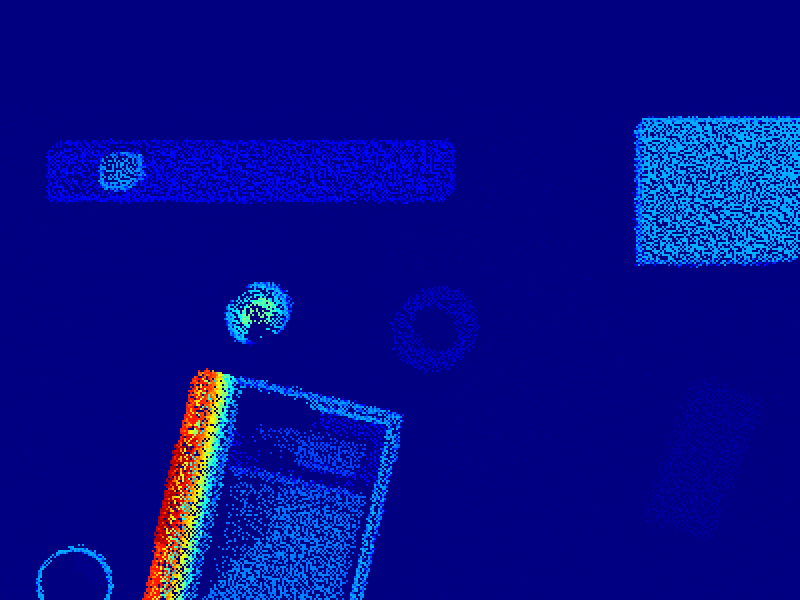

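The top map (1 mm per px) shows the case turned about 12°, with the lid leaning left over the hinge. The mug is at about (0.52, 0.225), the sanitiser at about (0.79, 0.04) and the tape at about (0.77, -0.135). Next I'll fit the case pose.

Run:
```python
from h import *
for n in("scene","side"):
    P,u,v=cloud(n,np.load(f"pics/{n}0.npy"))
    m=(P[:,2]>.12)&(P[:,2]<.3)&(P[:,0]>.48)&(P[:,0]<.73)&(P[:,1]>.02)&(P[:,1]<.2); Q=P[m]
    for _ in range(6):
        c=Q.mean(0); n_=np.linalg.svd(Q-c,full_matrices=False)[2][2]; 
        k=abs((P[m]-c)@n_)<.005; Q=P[m][k]
    n_*=-np.sign(n_[1]); print(n,"lid plane",np.round(c,4),np.round(n_,4),k.sum(),"yaw",np.arctan2(-n_[0],-n_[1])*57.3, "tilt",np.arcsin(n_[2])*57.3, 'res',((Q-c)@n_).std())
    # where plane at z=.09 and mean x
    e=np.array([np.cos(0),0,0])
    yaw=np.arctan2(-n_[1],-n_[0]) # direction of case x
    ex=np.array([np.cos(yaw),np.sin(yaw)]); ey=np.array([-ex[1],ex[0]])
    a=Q[:,:2]@ex; b=Q[:,:2]@ey; s=Q[:,2]
    print(' ex',ex,' hinge-side a at z=.09:',(c@n_-n_[2]*.09)/(n_[:2]@ex), 'b range',np.percentile(b,[.5,99.5]),'ztop',np.percentile(s,99.5))
    lip=Q[Q[:,2]>.267]; 
    print(' lip b',np.percentile(lip[:,:2]@ey,[1,99]) if len(lip) else 0)
    r=(abs(P[:,2]-.09)<.006)&(P[:,0]>.4)&(P[:,0]<.8)&(P[:,1]>-.15)&(P[:,1]<.1); R=P[r]; ra=R[:,:2]@ex; rb=R[:,:2]@ey
    print(' rim a',np.percentile(ra,[1,5,50]),'b',np.percentile(rb,[1,99]), len(R))
    for nm,(x,y,w,z0,z1) in dict(mug=(.52,.225,.07,.04,.1),san=(.79,.04,.05,.02,.2)).items():
        q=P[(abs(P[:,0]-x)<w)&(abs(P[:,1]-y)<w)&(P[:,2]>z0)&(P[:,2]<z1)]; 
        if len(q): print(nm,np.round(np.percentile(q,[2,98],axis=0),3))
```

```text
scene lid plane [0.6157 0.1046 0.1997] [-0.2114 -0.9644  0.1587] 1992 yaw 12.36330712646145 tilt 9.134086092191607 res 0.0019026094841843558
 ex [0.21409429 0.976813  ]  hinge-side a at z=.09: 0.21632689761447293 b range [-0.69165762 -0.45192905] ztop 0.28692735495401367
 lip b [-0.6233927  -0.52216612]
 rim a [0.04645385 0.04811873 0.1835649 ] b [-0.77403322 -0.44980233] 441
san [[0.771 0.011 0.022]
 [0.816 0.051 0.147]]
side lid plane [0.5952 0.1276 0.2091] [-0.2103 -0.9691  0.1287] 1836 yaw 12.24244573071346 tilt 7.397094328030084 res 0.0015165364936315891
 ex [0.21203345 0.97726241]  hinge-side a at z=.09: 0.23543418777759714 b range [-0.68312952 -0.4460246 ] ztop 0.2892100499437524
 lip b [-0.61327569 -0.5159114 ]
 rim a [0.04927647 0.05097073 0.07817988] b [-0.75636745 -0.44500719] 445
mug [[0.458 0.189 0.041]
 [0.551 0.262 0.09 ]]
san [[0.757 0.05  0.023]
 [0.799 0.073 0.149]]
```

```bash
cat > plan.py <<'E'
import numpy as np
from scipy.spatial.transform import Rotation as Ro
ex=np.array([.213,.977,0]); ex/=np.linalg.norm(ex); ez=np.array([0,0,1.]); ey=np.cross(ez,ex)
B=-.568; HA=.217; RL=.202
def pose(a,z,beta,b=B):  # TCP a,z (m), tilt beta rad
    R=np.column_stack([ex,-ey,-ez])@Ro.from_rotvec([0,beta,0]).as_matrix()
    return a*ex+b*ey+z*ez,R
def sup(th,beta,d=.02,half=.011):  # TCP a,z with flank under the lip edge
    L=np.array([HA-RL*np.cos(th),.09+RL*np.sin(th)]); s,c=np.sin(beta),np.cos(beta)
    p=L-half*np.array([c,s])+(d-.022)*np.array([s,-c]); return p[0],p[1],beta
def rows(p0,R0,p1,R1,n,op=0):
    out=[];R=R0.copy();p=p0.copy();w=Ro.from_matrix(R0.T@R1).as_rotvec()/n
    for k in range(1,n+1):
        q=p0+(p1-p0)*k/n; t=R.T@(q-p)*100
        r=[round(x,3) for x in w]+[round(x,2) for x in t]+[op]; out.append(r)
        p=p+R@np.array(r[3:6])/100; R=R@Ro.from_rotvec(r[:3]).as_matrix()
    return out,p,R
def chain(p,R,way,op=0):  # way: list of (a,z,beta,n)
    o=[]
    for a,z,be,n in way:
        r,p,R=rows(p,R,*pose(a,z,be),n,op); o+=r
    for i in range(0,len(o),12): print(str(o[i:i+12]).replace(' ',''))
    return p,R
def ac(p): return p@ex,p@ey
E
python3 - <<'E'
from plan import *
from station import ctrl,vision
print(np.round(vision.calibration("wrist")["hand_eye"],3))
o=ctrl.get_obs(); p=o['tool_pos'];R=Ro.from_rotvec(o['tool_rot']).as_matrix()
r,p,R=rows(p,R,p+[0,0,.2],R,6)
print(r)
chain(p,R,[(.291,.41,0,28)])
E
```

```text
[[-0.001 -0.959 -0.285  0.072]
 [ 1.    -0.001 -0.     0.   ]
 [ 0.    -0.285  0.959 -0.16 ]
 [ 0.     0.     0.     1.   ]]
[[np.float64(0.0), np.float64(0.0), np.float64(0.0), np.float64(0.0), np.float64(-0.01), np.float64(-3.33), 0], [np.float64(0.0), np.float64(0.0), np.float64(0.0), np.float64(0.0), np.float64(-0.0), np.float64(-3.34), 0], [np.float64(0.0), np.float64(0.0), np.float64(0.0), np.float64(0.0), np.float64(-0.01), np.float64(-3.33), 0], [np.float64(0.0), np.float64(0.0), np.float64(0.0), np.float64(0.0), np.float64(-0.01), np.float64(-3.33), 0], [np.float64(0.0), np.float64(0.0), np.float64(0.0), np.float64(0.0), np.float64(-0.0), np.float64(-3.34), 0], [np.float64(0.0), np.float64(0.0), np.float64(0.0), np.float64(0.0), np.float64(-0.01), np.float64(-3.33), 0]]
[[np.float64(-0.0),np.float64(-0.0),np.float64(-0.034),np.float64(2.25),np.float64(-1.87),np.float64(0.02),0],[np.float64(-0.0),np.float64(-0.0),np.float64(-0.034),np.float64(2.31),np.float64(-1.79),np.float64(0.01),0],[np.float64(-0.0),np.float64(-0.0),np.float64(-0.034),np.float64(2.38),np.float64(-1.72),np
[... 2035 characters left out ...]
float64(2.93),np.float64(0.06),np.float64(0.01),0],[np.float64(-0.0),np.float64(-0.0),np.float64(-0.034),np.float64(2.92),np.float64(0.16),np.float64(0.02),0],[np.float64(-0.0),np.float64(-0.0),np.float64(-0.034),np.float64(2.92),np.float64(0.25),np.float64(0.01),0]]
[[np.float64(-0.0),np.float64(-0.0),np.float64(-0.034),np.float64(2.9),np.float64(0.36),np.float64(0.02),0],[np.float64(-0.0),np.float64(-0.0),np.float64(-0.034),np.float64(2.89),np.float64(0.46),np.float64(0.01),0],[np.float64(-0.0),np.float64(-0.0),np.float64(-0.034),np.float64(2.88),np.float64(0.55),np.float64(0.02),0],[np.float64(-0.0),np.float64(-0.0),np.float64(-0.034),np.float64(2.85),np.float64(0.65),np.float64(0.01),0]]
```

Call:
jog_arm(deltas=[[0,0,0,0,0,-3.33,0],[0,0,0,0,0,-3.33,0],[0,0,0,0,0,-3.33,0],[0,0,0,0,0,-3.33,0],[0,0,0,0,0,-3.33,0],[0,0,0,0,0,-3.33,0]], grip_force=30)

```text
t: 0.6
tool_pos: [0.2529, -0.5711, 0.415]
tool_rot: [-3.073, -0.65, 0.0]
contact_force: [-0.0, -0.9, 0.4]
opening: 0.0124
```

Call:
jog_arm(deltas=[[0,0,-0.034,2.25,-1.87,0,0],[0,0,-0.034,2.31,-1.79,0,0],[0,0,-0.034,2.38,-1.72,0,0],[0,0,-0.034,2.43,-1.63,0,0],[0,0,-0.034,2.48,-1.55,0,0],[0,0,-0.034,2.54,-1.46,0,0],[0,0,-0.034,2.58,-1.38,0,0],[0,0,-0.034,2.63,-1.29,0,0],[0,0,-0.034,2.67,-1.2,0,0],[0,0,-0.034,2.71,-1.1,0,0],[0,0,-0.034,2.74,-1.01,0,0],[0,0,-0.034,2.78,-0.92,0,0]])

```text
t: 1.6
tool_pos: [0.4094, -0.2554, 0.4135]
tool_rot: [-2.877, -1.261, 0.0]
contact_force: [0.3, -0.9, -1.0]
opening: -0.0001
```

Call:
jog_arm(deltas=[[0,0,-0.034,2.81,-0.83,0,0],[0,0,-0.034,2.84,-0.73,0,0],[0,0,-0.034,2.85,-0.63,0,0],[0,0,-0.034,2.88,-0.53,0,0],[0,0,-0.034,2.9,-0.44,0,0],[0,0,-0.034,2.9,-0.34,0,0],[0,0,-0.034,2.92,-0.24,0,0],[0,0,-0.034,2.92,-0.13,0,0],[0,0,-0.034,2.93,-0.04,0,0],[0,0,-0.034,2.93,0.06,0,0],[0,0,-0.034,2.92,0.16,0,0],[0,0,-0.034,2.92,0.25,0,0]])

```text
t: 2.6
tool_pos: [0.5654, 0.0594, 0.4134]
tool_rot: [-2.561, -1.818, 0.001]
contact_force: [0.3, -0.7, 0.0]
opening: 0.0002
```

Call:
jog_arm(deltas=[[0,0,-0.034,2.9,0.36,0,0],[0,0,-0.034,2.89,0.46,0,0],[0,0,-0.034,2.88,0.55,0,0],[0,0,-0.034,2.85,0.65,0,0],[0,0,0,0,0,0,0],[0,0,0,0,0,0,0]])

```text
t: 3.1
tool_pos: [0.6171, 0.1637, 0.4125]
tool_rot: [-2.432, -1.987, 0.004]
contact_force: [0.0, -1.1, -0.6]
opening: 0.0003
```

Call:
jog_arm(deltas=[[0,0.12,0,0,0,0,0],[0,0.12,0,0,0,0,0],[0,0.12,0,0,0,0,0],[0,0.12,0,0,0,0,0],[0,0.12,0,0,0,0,0],[0,0.12,0,0,0,0,0],[0,0,0,0,0,0,0]])

```text
t: 3.68
tool_pos: [0.616, 0.1587, 0.4095]
tool_rot: [-2.008, -1.623, -0.75]
contact_force: [-0.3, -0.9, -1.6]
opening: -0.0001
```

Run:
```python
from h import *
o=ctrl.get_obs(); print(o['q'],o['tool_rot'],o['tool_pos'])
im,d=vision.get_image("side"); cv2.imwrite("pics/side1.png",im[:,:,::-1])
```

```text
[-0.18598454 -0.102235    1.5656187   0.72271207  1.64159327  0.09226464] [-2.00795998 -1.62342527 -0.75031031] [0.61602787 0.15871082 0.40954264]
```

View pics/side1.png

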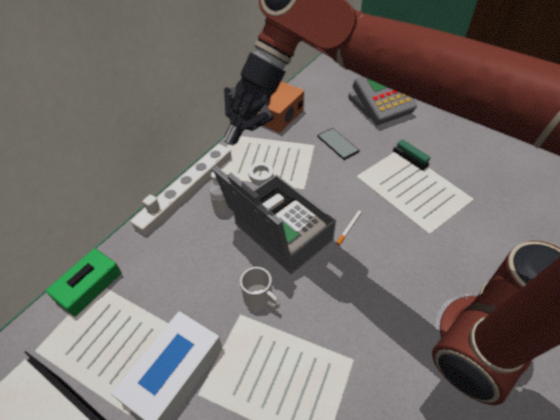

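The hand tilts freely (q4 = +0.72). In the side view its tips are at (233,135), well above the lid. Now I'll tilt back and go down behind the lid.

Call:
jog_arm(deltas=[[0,-0.12,0,0,0,0,0],[0,-0.12,0,0,0,0,0],[0,-0.12,0,0,0,0,0],[0,-0.12,0,0,0,0,0],[0,-0.12,0,0,0,0,0],[0,-0.12,0,0,0,0,0],[0,0,0,0,0,0,0],[0,0,0,0,0,2.7,0],[0,0,0,0,0,2.7,0],[0,0,0,0,0,2.7,0],[0,0,0,0,0,2.7,0],[0,0,0,0,0,2.7,0]])

```text
t: 4.73
tool_pos: [0.6173, 0.1626, 0.279]
tool_rot: [2.434, 1.985, 0.003]
contact_force: [0.9, -0.9, -0.7]
opening: 0.0001
```

Run:
```python
from h import *; from plan import *
im,d=vision.get_image("side"); cv2.imwrite("pics/side2.png",im[120:320,140:400,::-1].repeat(3,0).repeat(3,1))
o=ctrl.get_obs(); p=o['tool_pos'];print(ac(p),p,o['contact_force'],Ro.from_rotvec(o['tool_rot']).as_matrix().round(3))
```

```text
(np.float64(0.289361144538397), np.float64(-0.5659273374751709)) [0.61457628 0.16217159 0.27148289] [-0.89083369  0.13371365 -4.70977489] [[ 0.201  0.98  -0.009]
 [ 0.98  -0.201 -0.001]
 [-0.003 -0.008 -1.   ]]
```

View pics/side2.png

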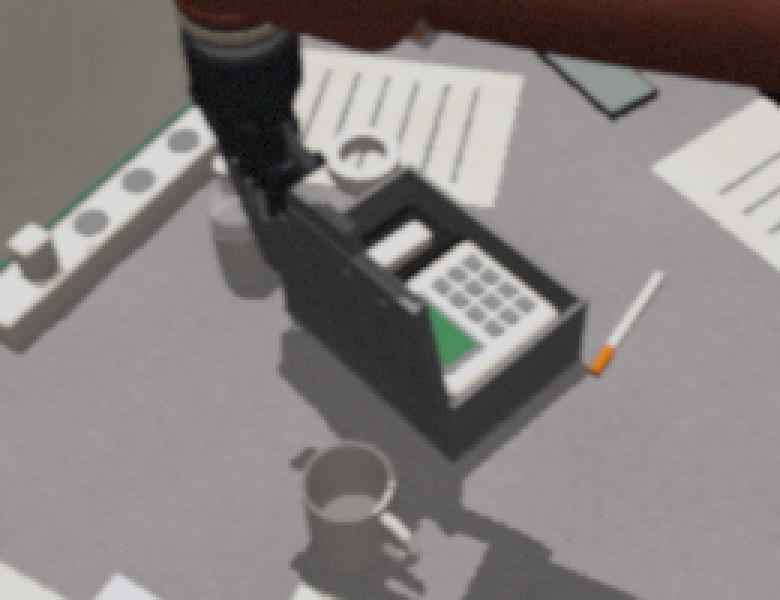

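Run:
```python
from h import *; from plan import *
o=ctrl.get_obs(); p=o['tool_pos']; print(p,o['contact_force'],o['t'])
c=vision.calibration("side");K=np.array([[c['fx'],0,c['cx']],[0,c['fy'],c['cy']],[0,0,1]])
def A(a,b,z): return a*ex+b*ey+z*ez
pts=np.array([p,p-[0,0,.022],A(.247,-.568,.29),A(.247,-.518,.29),A(.247,-.618,.29),A(.242,-.448,.258),A(.242,-.688,.258),A(.217,-.448,.09),A(.217,-.688,.09)])
q=cv2.projectPoints(pts,c['rvec'],c['tvec'],K,c['dist'])[0][:,0]; print(q.round(0), ((q-[140,120])*3).round(0))
im,d=vision.get_image("side"); P,u,v=cloud("side",d)
m=(P[:,2]>.13)&(P[:,2]<.32)&(P[:,0]>.45)&(P[:,0]<.75)&(P[:,1]>.0)&(P[:,1]<.25);Q=P[m]
a=Q@ex;b=Q@ey
k=(b>-.5)&(a<.28);C=np.polyfit(Q[k,2],a[k],1); print('outer face a=.',C,'theta',np.pi/2+np.arctan(C[0]), 'topz',np.percentile(Q[k,2],99))
f=a>.262+.0; print('hand pts',f.sum(), np.percentile(np.c_[a,b,Q[:,2]][f],[2,50,98],axis=0) if f.sum() else 0)
```

```text
[0.61457628 0.16217159 0.27148289] [-0.89083369  0.13371365 -4.70977489] 4.7833
[[232. 197.]
 [233. 203.]
 [245. 181.]
 [260. 193.]
 [231. 170.]
 [283. 219.]
 [216. 164.]
 [291. 255.]
 [232. 203.]] [[276. 231.]
 [279. 250.]
 [315. 184.]
 [359. 220.]
 [274. 150.]
 [430. 297.]
 [229. 131.]
 [454. 404.]
 [276. 248.]]
outer face a=. [0.11762438 0.22463943] theta 1.6878827046045999 topz 0.25866730566351237
hand pts 94 [[ 0.26224273 -0.57134044  0.28772956]
 [ 0.29741526 -0.55643392  0.30471498]
 [ 0.30194371 -0.54971122  0.3190563 ]]
```

Call:
jog_arm(deltas=[[0,0,0,-0.5,0,0,0],[0,0,0,-0.5,0,0,0],[0,0,0,-0.5,0,0,0],[0,0,0,-0.5,0,0,0],[0,0,0,-0.5,0,0,0],[0,0,0,-0.5,0,0,0],[0,0,0,-0.5,0,0,0],[0,0,0,-0.5,0,0,0],[0,0,0,-0.5,0,0,0],[0,0,0,0,0,0,0]])

```text
t: 5.67
tool_pos: [0.608, 0.1177, 0.2789]
tool_rot: [2.435, 1.985, -0.001]
contact_force: [0.9, 0.4, -0.7]
opening: -0.0
```

Run:
```python
from h import *; from plan import *
o=ctrl.get_obs(); p=o['tool_pos']; R=Ro.from_rotvec(o['tool_rot']).as_matrix(); print(ac(p),p[2],o['contact_force'],o['t'])
im,d=vision.get_image("side"); P,u,v=cloud("side",d)
m=(P[:,2]>.13)&(P[:,2]<.25)&(P[:,0]>.45)&(P[:,0]<.75)&(P[:,1]>.0)&(P[:,1]<.25);Q=P[m]
a=Q@ex;b=Q@ey
k=(b>-.5);C=np.polyfit(Q[k,2],a[k],1); print('outer',C,'theta',np.pi/2+np.arctan(C[0]))
c0=pose(ac(p)[0],p[2],0)
print("to catch:",sup(.9,.6),"end",sup(0,.75))
p,R=chain(*c0,[(.206,p[2],0,6),(.204,.35,0,2),(.075,.35,.33,5),(*sup(.95,.6),4)])
```

```text
(np.float64(0.2445220110407228), np.float64(-0.5689648633708744)) 0.2789422368056946 [ 0.87729104  0.4454718  -0.74639001] 5.6667
outer [0.14888177 0.21912706] theta 1.7185924758268383
to catch: (np.float64(0.08122680969852926), np.float64(0.24367163976722564), 0.6) end (np.float64(0.00558814492234129), np.float64(0.08396535137749096), 0.75)
[[np.float64(0.0),np.float64(0.0),np.float64(0.0),np.float64(-0.64),np.float64(-0.0),np.float64(0.0),0],[np.float64(0.0),np.float64(0.0),np.float64(0.0),np.float64(-0.64),np.float64(0.0),np.float64(0.0),0],[np.float64(0.0),np.float64(0.0),np.float64(0.0),np.float64(-0.65),np.float64(0.0),np.float64(0.0),0],[np.float64(0.0),np.float64(0.0),np.float64(0.0),np.float64(-0.64),np.float64(-0.0),np.float64(0.0),0],[np.float64(0.0),np.float64(0.0),np.float64(0.0),np.float64(-0.64),np.float64(-0.0),np.float64(0.0),0],[np.float64(0.0),np.float64(0.0),np.float64(0.0),np.float64(-0.64),np.float64(-0.0),np.float64(0.0),0],[np.float64(0.0),np.float64(0.0),np.float64(0.0),np.float64(-0.1),np.float64(-0.0),np.float64(-3.55),0],[np.float64(0.0),np.float64(0.0),np
[... 340 characters left out ...]
.float64(-2.55),np.float64(-0.0),np.float64(-0.34),0],[np.float64(-0.0),np.float64(0.066),np.float64(-0.0),np.float64(-2.53),np.float64(-0.0),np.float64(-0.5),0]]
[[np.float64(-0.0),np.float64(0.066),np.float64(-0.0),np.float64(-2.49),np.float64(-0.0),np.float64(-0.68),0],[np.float64(-0.0),np.float64(0.068),np.float64(0.0),np.float64(-0.48),np.float64(-0.0),np.float64(2.49),0],[np.float64(-0.0),np.float64(0.068),np.float64(0.0),np.float64(-0.64),np.float64(-0.0),np.float64(2.45),0],[np.float64(-0.0),np.float64(0.068),np.float64(0.0),np.float64(-0.81),np.float64(-0.0),np.float64(2.4),0],[np.float64(-0.0),np.float64(0.068),np.float64(0.0),np.float64(-0.97),np.float64(-0.0),np.float64(2.34),0]]
```

The fit still shows the lid on its stop, although by my geometry the finger should have reached it, so I need a look.

Run:
```python
from h import *; from plan import *
im,d=vision.get_image("side"); i2,d2=vision.get_image("scene"); 
A=cv2.resize(im[130:270,180:320,::-1],(400,400)); Bm=cv2.resize(i2[120:260,230:370,::-1],(400,400)); cv2.imwrite("pics/v3.png",np.hstack([A,Bm]))
for n,dd in(("side",d),("scene",d2)):
    P,u,v=cloud(n,dd)
    m=(P[:,2]>.10)&(P[:,2]<.36)&(P[:,0]>.45)&(P[:,0]<.75)&(P[:,1]>-.05)&(P[:,1]<.25);Q=P[m]
    a=Q@ex;b=Q@ey;z=Q[:,2]
    for lo,hi in((-.7,-.64),(-.60,-.54),(-.5,-.45)):
        k=(b>lo)&(b<hi)
        print(n,lo,[(round(zz,3),round(float(np.median(a[k&(abs(z-zz)<.008)])),3),int((k&(abs(z-zz)<.008)).sum())) for zz in(.11,.14,.17,.2,.23,.25,.27,.285,.3,.32)])
```

```text
side -0.7 [(0.11, 0.237, 20), (0.14, 0.241, 23), (0.17, 0.246, 23), (0.2, 0.251, 24), (0.23, 0.255, 32), (0.25, 0.255, 92), (0.27, nan, 0), (0.285, nan, 0), (0.3, nan, 0), (0.32, nan, 0)]
side -0.6 [(0.11, 0.237, 34), (0.14, 0.242, 35), (0.17, 0.246, 36), (0.2, 0.251, 41), (0.23, 0.255, 43), (0.25, 0.258, 63), (0.27, 0.259, 49), (0.285, 0.258, 133), (0.3, 0.255, 25), (0.32, 0.253, 54)]
side -0.5 [(0.11, 0.237, 25), (0.14, 0.242, 36), (0.17, 0.247, 37), (0.2, 0.251, 39), (0.23, 0.256, 45), (0.25, 0.255, 141), (0.27, nan, 0), (0.285, nan, 0), (0.3, nan, 0), (0.32, nan, 0)]
scene -0.7 [(0.11, 0.22, 58), (0.14, 0.224, 59), (0.17, 0.229, 63), (0.2, 0.234, 58), (0.23, 0.239, 70), (0.25, 0.243, 87), (0.27, nan, 0), (0.285, nan, 0), (0.3, nan, 0), (0.32, nan, 0)]
scene -0.6 [(0.11, 0.219, 41), (0.14, 0.223, 46), (0.17, 0.229, 49), (0.2, 0.233, 49), (0.23, 0.238, 43), (0.25, 0.242, 54), (0.27, 0.245, 53), (0.285, 0.248, 44), (0.3, 0.237, 25), (0.32, 0.237, 39)]
scene -0.5 [(0.11, 0.22, 31), (0.14, 0.224, 33), (0.17, 0.229, 30), (0.2, 0.234, 37), (0.23, 0.238, 35), (0.25, 0.244, 58), (0.27, nan, 0), (0.285, nan, 0), (0.3, nan, 0), (0.32, nan, 0)]
  return _methods._mean(a, axis=axis, dtype=dtype,
  ret = ret.dtype.type(ret / rcount)
```

View pics/v3.png

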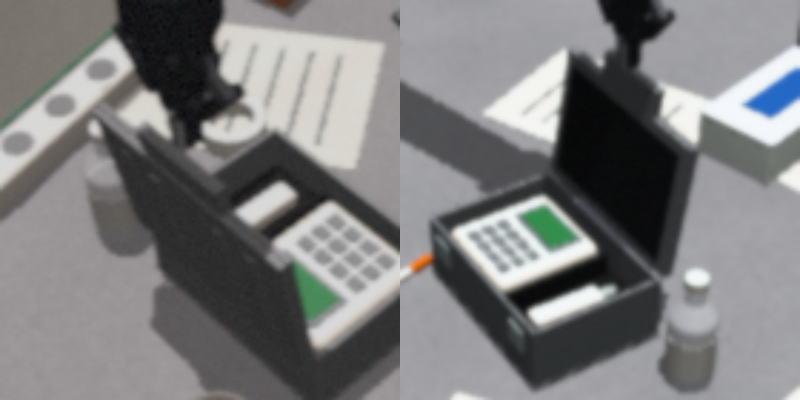

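The fingers seem to stand above the lip, with their tips at about z 0.29, so the tips may be farther back than I assumed. The first depth frame can check that.

Run:
```python
from h import *; from plan import *
for n in("scene","side"):
    P,u,v=cloud(n,np.load(f"pics/{n}0.npy")); m=(abs(P[:,0]-.253)<.09)&(abs(P[:,1]+.571)<.09)&(P[:,2]>.1)
    print(n,m.sum(),np.sort(P[m,2])[:8].round(3) if m.sum() else 0)
o=ctrl.get_obs();print(o['tool_pos'],o['contact_force'],o['opening'],o['t'])
for n in("side","scene"):
    im,d=vision.get_image(n);P,u,v=cloud(n,d)
    a=P@ex;b=P@ey;z=P[:,2]
    m=(abs(a-.245)<.06)&(abs(b+.568)<.06)&(z>.27)&(z<.40)
    for z0 in np.arange(.27,.40,.01):
        k=m&(z>=z0)&(z<z0+.01); 
        if k.sum(): print(n,round(z0,2),k.sum(),'a',np.percentile(a[k],[3,97]).round(3),'b',np.percentile(b[k],[3,97]).round(3))
```

```text
scene 5016 [0.24  0.24  0.242 0.242 0.243 0.244 0.244 0.244]
side 337 [0.468 0.471 0.471 0.472 0.472 0.474 0.474 0.475]
[0.60812468 0.11867572 0.27893863] [-0.73415391 -0.28139457 -0.26475831] -0.00020473930878132267 5.8167
side 0.27 61 a [0.252 0.261] b [-0.61  -0.516]
side 0.28 213 a [0.251 0.262] b [-0.613 -0.517]
side 0.29 16 a [0.25 0.26] b [-0.607 -0.52 ]
side 0.3 30 a [0.241 0.258] b [-0.573 -0.552]
side 0.31 38 a [0.239 0.258] b [-0.573 -0.553]
side 0.32 27 a [0.244 0.258] b [-0.573 -0.552]
side 0.33 21 a [0.252 0.259] b [-0.576 -0.553]
side 0.34 71 a [0.24 0.26] b [-0.598 -0.538]
side 0.35 74 a [0.235 0.259] b [-0.605 -0.528]
side 0.36 90 a [0.24  0.263] b [-0.612 -0.52 ]
side 0.37 88 a [0.252 0.264] b [-0.617 -0.515]
side 0.38 132 a [0.239 0.265] b [-0.623 -0.509]
side 0.39 118 a [0.241 0.266] b [-0.58  -0.512]
scene 0.27 70 a [0.242 0.252] b [-0.622 -0.526]
scene 0.28 66 a [0.243 0.257] b [-0.62  -0.526]
scene 0.29 11 a [0.231 0.25 ] b [-0.606 -0.569]
scene 0.3 21 a [0.233 0.249] b [-0.586 -0.561]
scene 0.31 25 a [0.231 0.248] b [-0.588 -0.568]
scene 0.32 21 a [0.23  0.247] b [-0.587 -0.565]
scene 0.33 20 a [0.23 0.25] b [-0.6  -0.56]
scene 0.34 48 a [0.229 0.254] b [-0.606 -0.54 ]
scene 0.35 55 a [0.227 0.251] b [-0.616 -0.528]
scene 0.36 68 a [0.226 0.254] b [-0.621 -0.527]
scene 0.37 67 a [0.225 0.25 ] b [-0.627 -0.518]
scene 0.38 82 a [0.224 0.251] b [-0.626 -0.514]
scene 0.39 81 a [0.224 0.251] b [-0.619 -0.531]
```

Run:
```python
from h import *; from plan import *
c=vision.calibration("side");K=np.array([[c['fx'],0,c['cx']],[0,c['fy'],c['cy']],[0,0,1]])
p=np.array([.61602787,.15871082,.40954264]);R=Ro.from_rotvec([-2.00795998,-1.62342527,-.75031031]).as_matrix();t=R[:,2]
print('toolz',t)
pts=np.array([p+.022*t,p-.013*t,p+.022*t+[0,0,.036],p])
print(cv2.projectPoints(pts,c['rvec'],c['tvec'],K,c['dist'])[0][:,0].round(1))
g=cv2.imread("pics/side1.png"); cv2.imwrite("pics/s1c.png",cv2.resize(g[80:170,190:310],(800,600)))
# wrist
o=ctrl.get_obs(); im,d=vision.get_image("wrist"); T=np.eye(4)
P,u,v=cloud("wrist",d,T); m=(abs(P[:,0])<.02)&(abs(P[:,1])<.03)&(P[:,2]<.03); print('wrist tool-frame finger pts',m.sum(),np.sort(P[m,2])[-10:].round(3))
m=(abs(P[:,1])<.03); print(np.percentile(P[m],[1,10,50],axis=0).round(3))
cv2.imwrite("pics/w.png",im[:,:,::-1])
```

```text
toolz [ 0.13170415  0.64656048 -0.75140772]
[[220.3 159.7]
 [227.7 144.4]
 [217.9 146.3]
 [224.9 150.1]]
wrist tool-frame finger pts 31038 [0.029 0.029 0.029 0.03  0.03  0.03  0.03  0.03  0.03  0.03 ]
[[-0.027 -0.029 -0.119]
 [ 0.003 -0.023 -0.113]
 [ 0.012 -0.    -0.074]]
```

View pics/s1c.png

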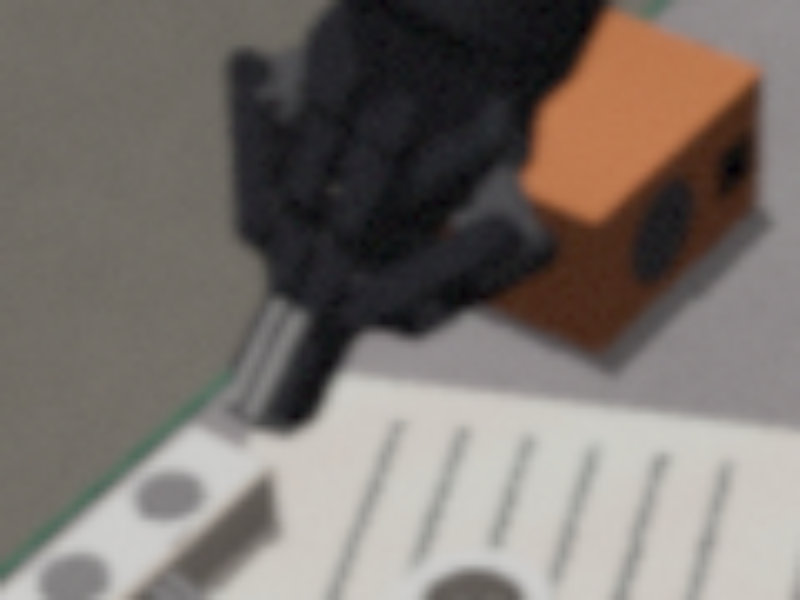

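View pics/w.png

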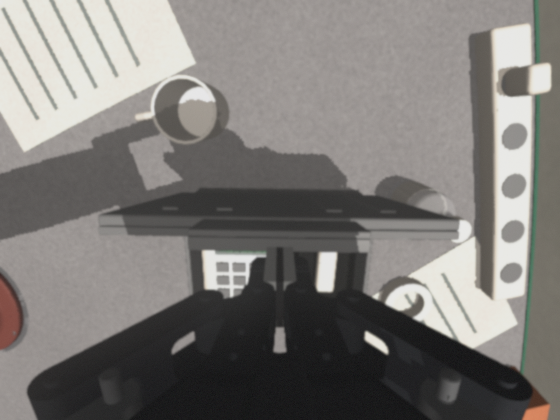

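All three views agree that the closed fingertips stand about 13 mm behind the reported TCP, not 22 mm ahead of it, and the tips are hovering just above the lip. I'll use that measured value, go up, back and down again.

Call:
jog_arm(deltas=[[0,0,0,0,0,-2,0],[0,0,0,2.4,0,0,0],[0,0,0,2.4,0,0,0],[0,0,0,0,0,0,0],[0,0,0,0,0,2,0],[0,0,0,0,0,2,0],[0,0,0,0,0,2,0],[0,0,0,0,0,0,0],[0,0,0,-0.5,0,0,0],[0,0,0,-0.5,0,0,0],[0,0,0,-0.5,0,0,0],[0,0,0,-0.5,0,0,0]])

```text
t: 6.97
tool_pos: [0.6145, 0.1454, 0.2411]
tool_rot: [2.433, 1.985, 0.004]
contact_force: [0.6, -0.3, 1.1]
opening: -0.0
```

Call:
jog_arm(deltas=[[0,0,0,-0.5,0,0,0],[0,0,0,-0.5,0,0,0],[0,0,0,-0.5,0,0,0],[0,0,0,-0.5,0,0,0],[0,0,0,0,0,0,0]])

```text
t: 7.38
tool_pos: [0.6097, 0.1254, 0.2392]
tool_rot: [2.435, 1.985, -0.0]
contact_force: [-0.2, 0.1, 1.4]
opening: -0.0001
```

```bash
sed -i 's/(d-.022)/(d+.013)/' plan.py
cat >> plan.py <<'E'
def lid(n="side"):
    from h import cloud,vision
    im,d=vision.get_image(n); P,u,v=cloud(n,d); a=P@ex;b=P@ey;z=P[:,2]
    k=(abs(z-.185)<.065)&(a>.05)&(a<.30)&(((b>-.51)&(b<-.452))|((b<-.64)&(b>-.68)))
    A_,Z=a[k],z[k]
    for _ in range(4):
        C=np.polyfit(Z,A_,1); r=abs(A_-np.polyval(C,Z)); A_,Z=A_[r<.006],Z[r<.006]
    return round(float(np.pi/2+np.arctan(C[0])),3),round(float(np.polyval(C,.09)),4),len(Z)
E
python3 - <<'E'
from plan import *; from station import ctrl
o=ctrl.get_obs(); p=o['tool_pos']; print(ac(p),p[2],o['contact_force'],o['t'],lid())
E
```

```text
(np.float64(0.25242927818975425), np.float64(-0.568963318603817)) 0.23922811114435052 [-0.15119353  0.10045022  1.35046144] 7.3833 (1.618, 0.2346, 722)
```

Run:
```python
from plan import *
np.set_printoptions(legacy='1.25')
print(sup(.95,.6),sup(0,.75))
p0=pose(.2074,.239,0)
def f(l): chain(*p0,l)
f([(.2074,.315,0,3),(.065,.325,.33,5),(*sup(.95,.6,half=.012),4)])
```

```text
(0.10905452578632521, 0.22086278946808874, 0.6) (0.02944550152315798, 0.058356240966907225, 0.75)
[[0.0,0.0,0.0,0.0,0.0,-2.53,0],[0.0,0.0,0.0,0.0,0.0,-2.54,0],[0.0,0.0,0.0,0.0,0.0,-2.53,0],[-0.0,0.066,-0.0,-2.85,0.0,-0.2,0],[-0.0,0.066,-0.0,-2.83,0.0,-0.39,0],[-0.0,0.066,-0.0,-2.79,-0.0,-0.57,0],[-0.0,0.066,-0.0,-2.76,-0.0,-0.76,0],[-0.0,0.066,-0.0,-2.69,-0.0,-0.93,0],[-0.0,0.068,0.0,0.17,0.0,2.83,0],[-0.0,0.068,0.0,-0.02,-0.0,2.83,0],[-0.0,0.068,0.0,-0.21,0.0,2.82,0],[-0.0,0.068,0.0,-0.4,0.0,2.8,0]]
```

Call:
jog_arm(deltas=[[0,0,0,-0.5,0,0,0],[0,0,0,-0.5,0,0,0],[0,0,0,-0.5,0,0,0],[0,0,0,-0.5,0,0,0],[0,0,0,-0.5,0,0,0],[0,0,0,-0.5,0,0,0],[0,0,0,-0.5,0,0,0],[0,0,0,-0.5,0,0,0]])

```text
t: 8.1
tool_pos: [0.6013, 0.0867, 0.2383]
tool_rot: [-2.434, -1.986, 0.002]
contact_force: [0.7, 0.7, -1.1]
opening: -0.0003
```

Run:
```python
from plan import *; from station import ctrl
print(lid()); o=ctrl.get_obs(); p=o['tool_pos']; print(ac(p),p[2],o['contact_force'],o['t'])
```

```text
(1.383, 0.2346, 1122)
(np.float64(0.21191168041141697), np.float64(-0.569205816755716)) 0.23849859877752627 [ 0.10739584  0.11912583 -0.24459341] 8.15
```

Call:
jog_arm(deltas=[[0,0,0,-0.5,0,0,0],[0,0,0,0,0,-2.53,0],[0,0,0,0,0,-2.53,0],[0,0,0,0,0,-2.53,0],[0,0.066,0,-2.85,0,-0.2,0],[0,0.066,0,-2.83,0,-0.39,0],[0,0.066,0,-2.79,0,-0.57,0],[0,0.066,0,-2.76,0,-0.76,0],[0,0.066,0,-2.69,0,-0.93,0]])

```text
t: 8.9
tool_pos: [0.5716, -0.0584, 0.3258]
tool_rot: [-2.253, -1.84, -0.38]
contact_force: [0.1, -1.2, -0.6]
opening: -0.0
```

Run:
```python
from plan import *; from station import ctrl
print(lid()); o=ctrl.get_obs(); p=o['tool_pos']; print(ac(p),p[2],o['contact_force'],o['t'])
```

```text
(1.282, 0.2349, 1311)
(np.float64(0.057585701389292365), np.float64(-0.5714537048767491)) 0.32412938182379675 [-1.32638984 -5.194318   -0.99859317] 8.95
```

Call:
jog_arm(deltas=[[0,0.068,0,0.17,0,2.83,0],[0,0.068,0,0,0,2.83,0],[0,0.068,0,-0.21,0,2.82,0],[0,0.068,0,-0.4,0,2.8,0],[0,0,0,0,0,0,0]])

```text
t: 9.37
tool_pos: [0.5767, -0.0137, 0.2118]
tool_rot: [-2.08, -1.688, -0.635]
contact_force: [-1.5, 0.1, -1.2]
opening: 0.0005
```

Run:
```python
from plan import *; from station import ctrl
print(lid(),lid("scene")); o=ctrl.get_obs(); p=o['tool_pos']; print(ac(p),p[2],o['contact_force'],o['t'],Ro.from_rotvec(o['tool_rot']).as_matrix()[:,2]@np.c_[ex,-ez])
```

```text
(1.209, 0.2353, 1433) (1.225, 0.2126, 290)
(np.float64(0.10919014408592469), np.float64(-0.5699337671826467)) 0.2192511267135065 [0.42258081 0.42542456 0.72353386] 9.4667 [0.56549831 0.82469372]
```

Call:
jog_arm(deltas=[[0,0,0,0,0,0,0],[0,0,0,0,0,0,0],[0,0,0,0,0,0,0],[0,0,0,0,0,0,0],[0,0,0,0,0,0,0],[0,0,0,0,0,0,0],[0,0,0,0,0,0,0],[0,0,0,0,0,0,0]])

```text
t: 10.13
tool_pos: [0.5808, -0.0146, 0.2203]
tool_rot: [-2.083, -1.699, -0.646]
contact_force: [-0.6, 0.1, 0.5]
opening: 0.0002
```

Run:
```python
from plan import *; from station import ctrl
print(lid()); o=ctrl.get_obs(); p=o['tool_pos']; print(ac(p),p[2],o['contact_force'],o['t'],Ro.from_rotvec(o['tool_rot']).as_matrix()[:,2]@np.c_[ex,-ez])
```

```text
(1.015, 0.2368, 1694)
(np.float64(0.10947268819648363), np.float64(-0.5705560999158475)) 0.22025251453712705 [ 0.01224275  0.22854763 -0.27039246] 10.1833 [0.56620119 0.82423437]
```

Lid at 1.015 rad, with the fingers waiting for it at about 0.93–0.95.

Call:
jog_arm(deltas=[[0,0,0,0,0,0,0],[0,0,0,0,0,0,0],[0,0,0,0,0,0,0],[0,0,0,0,0,0,0],[0,0,0,0,0,0,0],[0,0,0,0,0,0,0],[0,0,0,0,0,0,0]])

```text
t: 10.77
tool_pos: [0.5808, -0.0146, 0.2202]
tool_rot: [-2.083, -1.699, -0.646]
contact_force: [-0.3, -0.7, -0.8]
opening: -0.0001
```

Run:
```python
from plan import *; from station import ctrl
print(lid()); o=ctrl.get_obs(); p=o['tool_pos']; print(ac(p),p[2],o['contact_force'],o['t']);print(lid())
```

```text
(0.936, 0.2376, 1747)
(np.float64(0.10944015066835065), np.float64(-0.5705810389100928)) 0.22020154434204997 [-0.41837964 -1.27129981 -0.21120748] 10.8167
(0.937, 0.2375, 1738)
```

The lid rests on the fingers at 0.937 rad and is still, so it's caught. Next I'll plan the lowering at about 0.15 rad/s.

Run:
```python
from plan import *
np.set_printoptions(legacy='1.25')
p,R=pose(*sup(.95,.6,half=.012))
th=np.r_[np.linspace(.95,.1,7)[1:],.02]
for i,t in enumerate(th):
    be=.6+.15*(.95-t)/.95; t0=(.95 if i==0 else th[i-1])
    way=[]
    n=10
    for k in range(1,n+1):
        tt=t0+(t-t0)*k/n; b=.6+.15*(.95-tt)/.95; way.append((*sup(tt,b,half=.012),1))
    print('#',round(t,3)); p,R=chain(p,R,way)
```

```text
# 0.808
[[0.0,0.002,0.0,-0.28,0.0,0.01,0],[-0.0,0.002,-0.0,-0.28,-0.0,0.01,0],[0.0,0.003,-0.0,-0.28,0.0,0.02,0],[0.0,0.002,-0.0,-0.27,0.0,0.02,0],[0.0,0.002,-0.0,-0.28,0.0,0.03,0],[-0.0,0.002,-0.0,-0.28,0.0,0.03,0],[-0.0,0.003,-0.0,-0.28,0.0,0.03,0],[0.0,0.002,-0.0,-0.27,0.0,0.03,0],[-0.0,0.002,-0.0,-0.28,0.0,0.04,0],[0.0,0.002,-0.0,-0.28,0.0,0.04,0]]
# 0.667
[[0.0,0.003,-0.0,-0.27,0.0,0.04,0],[0.0,0.002,-0.0,-0.28,0.0,0.05,0],[0.0,0.002,-0.0,-0.27,0.0,0.05,0],[-0.0,0.002,-0.0,-0.28,0.0,0.06,0],[-0.0,0.003,0.0,-0.27,0.0,0.06,0],[-0.0,0.002,0.0,-0.27,-0.0,0.06,0],[-0.0,0.002,0.0,-0.27,0.0,0.06,0],[-0.0,0.002,0.0,-0.28,-0.0,0.07,0],[-0.0,0.003,0.0,-0.27,-0.0,0.07,0],[-0.0,0.002,0.0,-0.27,-0.0,0.08,0]]
# 0.525
[[0.0,0.002,0.0,-0.26,-0.0,0.08,0],[-0.0,0.002,0.0,-0.27,-0.0,0.08,0],[-0.0,0.002,0.0,-0.27,-0.0,0.08,0],[-0.0,0.003,0.0,-0.26,-0.0,0.09,0],[-0.0,0.002,0.0,-0.27,-0.0,0.09,0],[-0.0,0.002,0.0,-0.26,-0.0,0.09,0],[0.0,0.002,0.0,-0.27,-0.0,0.1,0],[0.0,0.003,0.0,-0.26,-0.0,0.1,0],[0.0,0.002,0.0,-0.26,-0.0,0.11,0],[-0.0,0.002,0.0,-0.26,-0.0,0.1,0]]
# 0.383
[[-0.0,0.002,0.0,-0.25,-0.0,0.
[... 694 characters left out ...]
.002,-0.0,-0.23,-0.0,0.17,0],[-0.0,0.002,-0.0,-0.22,-0.0,0.17,0],[-0.0,0.003,-0.0,-0.22,-0.0,0.18,0],[-0.0,0.002,0.0,-0.22,-0.0,0.18,0],[-0.0,0.002,0.0,-0.22,-0.0,0.18,0],[-0.0,0.002,0.0,-0.21,-0.0,0.18,0],[-0.0,0.003,0.0,-0.21,-0.0,0.19,0],[-0.0,0.002,0.0,-0.21,-0.0,0.19,0],[-0.0,0.002,0.0,-0.21,-0.0,0.19,0],[-0.0,0.002,0.0,-0.21,-0.0,0.19,0]]
# 0.02
[[0.0,0.001,0.0,-0.11,-0.0,0.11,0],[0.0,0.002,0.0,-0.11,-0.0,0.11,0],[0.0,0.001,0.0,-0.12,-0.0,0.12,0],[0.0,0.001,-0.0,-0.11,-0.0,0.11,0],[0.0,0.002,-0.0,-0.11,-0.0,0.11,0],[0.0,0.001,-0.0,-0.11,-0.0,0.12,0],[0.0,0.001,-0.0,-0.12,-0.0,0.11,0],[0.0,0.001,-0.0,-0.11,-0.0,0.12,0],[0.0,0.002,-0.0,-0.1,-0.0,0.11,0],[0.0,0.001,0.0,-0.11,-0.0,0.12,0]]
```

Call:
jog_arm(deltas=[[0,0,0,0,0,0,0],[0,0,0,0,0,0,0]])

```text
t: 11.03
tool_pos: [0.5808, -0.0146, 0.2202]
tool_rot: [-2.083, -1.699, -0.646]
contact_force: [0.1, -0.2, -1.1]
opening: -0.0005
```

Call:
jog_arm(deltas=[[0,0.002,0,-0.28,0,0.01,0],[0,0.002,0,-0.28,0,0.01,0],[0,0.003,0,-0.28,0,0.02,0],[0,0.002,0,-0.27,0,0.02,0],[0,0.002,0,-0.28,0,0.03,0],[0,0.002,0,-0.28,0,0.03,0],[0,0.003,0,-0.28,0,0.03,0],[0,0.002,0,-0.27,0,0.03,0],[0,0.002,0,-0.28,0,0.04,0],[0,0.002,0,-0.28,0,0.04,0]])

```text
t: 11.87
tool_pos: [0.5765, -0.0356, 0.2019]
tool_rot: [-2.068, -1.687, -0.667]
contact_force: [-1.9, -0.5, 0.3]
opening: -0.0002
```

```bash
cat > chk.py <<'E'
from plan import *; from station import ctrl
print(lid()); o=ctrl.get_obs(); p=o['tool_pos']; print(ac(p),p[2],o['contact_force'],o['t'],Ro.from_rotvec(o['tool_rot']).as_matrix()[:,2]@np.c_[ex,-ez])
E
python3 chk.py; python3 -c "
from plan import *
print(sup(.808,.622,half=.012))"
```

```text
(0.793, 0.2399, 1764)
(np.float64(0.08763646257873181), np.float64(-0.5707376011001789)) 0.20135246525555456 [-1.51548201 -2.55910456 -0.24717885] 11.9167 [0.58413261 0.81162118]
(np.float64(0.08690424405708498), np.float64(0.20221563131922052), 0.622)
```

The lid follows (0.793 rad) as planned. On to the next stages.

Call:
jog_arm(deltas=[[0,0.003,0,-0.27,0,0.04,0],[0,0.002,0,-0.28,0,0.05,0],[0,0.002,0,-0.27,0,0.05,0],[0,0.002,0,-0.28,0,0.06,0],[0,0.003,0,-0.27,0,0.06,0],[0,0.002,0,-0.27,0,0.06,0],[0,0.002,0,-0.27,0,0.06,0],[0,0.002,0,-0.28,0,0.07,0],[0,0.003,0,-0.27,0,0.07,0],[0,0.002,0,-0.27,0,0.08,0]])

```text
t: 12.75
tool_pos: [0.5728, -0.0536, 0.1809]
tool_rot: [-2.052, -1.674, -0.688]
contact_force: [-1.2, 0.1, -1.1]
opening: 0.0
```

Call:
jog_arm(deltas=[[0,0.002,0,-0.26,0,0.08,0],[0,0.002,0,-0.27,0,0.08,0],[0,0.002,0,-0.27,0,0.08,0],[0,0.003,0,-0.26,0,0.09,0],[0,0.002,0,-0.27,0,0.09,0],[0,0.002,0,-0.26,0,0.09,0],[0,0.002,0,-0.27,0,0.1,0],[0,0.003,0,-0.26,0,0.1,0],[0,0.002,0,-0.26,0,0.11,0],[0,0.002,0,-0.26,0,0.1,0]])

```text
t: 13.58
tool_pos: [0.5698, -0.0686, 0.1575]
tool_rot: [-2.037, -1.662, -0.708]
contact_force: [0.0, 0.3, -1.6]
opening: -0.0001
```

```bash
python3 chk.py; python3 -c "
from plan import *
print(sup(.525,.667,half=.012))"
```

```text
(0.511, 0.2485, 1459)
(np.float64(0.054085111487173085), np.float64(-0.5712118220956107)) 0.15689554568895173 [-0.28304251 -2.02679479 -1.19078896] 13.6333 [0.62016181 0.78443399]
(np.float64(0.053191237793265615), np.float64(0.15789397007339376), 0.667)
```

Call:
jog_arm(deltas=[[0,0.002,0,-0.25,0,0.11,0],[0,0.003,0,-0.26,0,0.12,0],[0,0.002,0,-0.26,0,0.11,0],[0,0.002,0,-0.25,0,0.12,0],[0,0.002,0,-0.25,0,0.13,0],[0,0.003,0,-0.25,0,0.12,0],[0,0.002,0,-0.25,0,0.13,0],[0,0.002,0,-0.25,0,0.13,0],[0,0.002,0,-0.25,0,0.14,0],[0,0.002,0,-0.24,0,0.14,0]])

```text
t: 14.47
tool_pos: [0.5674, -0.08, 0.132]
tool_rot: [-2.022, -1.65, -0.728]
contact_force: [-0.1, 0.3, -1.2]
opening: -0.0002
```

Call:
jog_arm(deltas=[[0,0.003,0,-0.24,0,0.14,0],[0,0.002,0,-0.24,0,0.14,0],[0,0.002,0,-0.24,0,0.15,0],[0,0.002,0,-0.24,0,0.15,0],[0,0.003,0,-0.24,0,0.15,0],[0,0.002,0,-0.23,0,0.16,0],[0,0.002,0,-0.24,0,0.16,0],[0,0.002,0,-0.23,0,0.16,0],[0,0.003,0,-0.22,0,0.16,0],[0,0.002,0,-0.23,0,0.17,0]])

```text
t: 15.3
tool_pos: [0.5659, -0.0878, 0.1051]
tool_rot: [-2.007, -1.637, -0.749]
contact_force: [-0.2, -0.5, -1.5]
opening: 0.0003
```

```bash
cat > chk2.py <<'E'
from h import *; from plan import *
for n in("side","scene"):
    im,d=vision.get_image(n); P,u,v=cloud(n,d); a=P@ex;b=P@ey;z=P[:,2]
    k=(z>.085)&(z<.2)&(a>.06)&(a<.215)&(((b>-.51)&(b<-.455))|((b<-.64)&(b>-.68)))
    A_,Z=a[k],z[k]
    for _ in range(5):
        C=np.polyfit(A_,Z,1); r=abs(Z-np.polyval(C,A_)); A_,Z=A_[r<.006],Z[r<.006]
    print(n,'theta',round(-np.arctan(C[0]),3),'z at front',np.polyval(C,.047).round(4),len(Z))
o=ctrl.get_obs(); p=o['tool_pos']; print(ac(p),p[2],o['contact_force'],o['t'])
E
python3 chk2.py; python3 -c "
from plan import *
print(sup(.242,.712,half=.012))"
```

```text
side theta 0.229 z at front 0.1443 1785
scene theta 0.227 z at front 0.1406 731
(np.float64(0.03467560475004211), np.float64(-0.5714908942478603)) 0.10467161835355002 [ 0.46416268 -1.4099454  -1.68994172] 15.4
(np.float64(0.03336199625936801), np.float64(0.10558519364992267), 0.712)
```

Call:
jog_arm(deltas=[[0,0.002,0,-0.23,0,0.17,0],[0,0.002,0,-0.22,0,0.17,0],[0,0.003,0,-0.22,0,0.18,0],[0,0.002,0,-0.22,0,0.18,0],[0,0.002,0,-0.22,0,0.18,0],[0,0.002,0,-0.21,0,0.18,0],[0,0.003,0,-0.21,0,0.19,0],[0,0.002,0,-0.21,0,0.19,0],[0,0.002,0,-0.21,0,0.19,0],[0,0.002,0,-0.21,0,0.19,0],[0,0,0,0,0,0,0],[0,0,0,0,0,0,0]])

```text
t: 16.4
tool_pos: [0.5649, -0.0918, 0.0771]
tool_rot: [-1.992, -1.625, -0.767]
contact_force: [0.4, -1.3, -2.0]
opening: 0.0002
```

```bash
python3 chk2.py; python3 -c "
from plan import *
print(sup(.1,.735,half=.012))"
```

```text
side theta 0.084 z at front 0.1184 1629
scene theta 0.088 z at front 0.1161 806
(np.float64(0.030688530650000004), np.float64(-0.5715265118673288)) 0.07744281008784973 [ 0.00830264 -0.33954251 -2.04094848] 16.5
(np.float64(0.029236565709061663), np.float64(0.07763888943272762), 0.735)
```

Call:
jog_arm(deltas=[[0,0,0,-0.11,0,0.11,0],[0,0,0,-0.11,0,0.11,0],[0,0,0,-0.11,0,0.11,0],[0,0,0,-0.11,0,0.11,0],[0,0,0,-0.11,0,0.11,0],[0,0,0,-0.11,0,0.11,0],[0,0,0,-0.11,0,0.11,0],[0,0,0,-0.11,0,0.11,0],[0,0,0,-0.11,0,0.11,0],[0,0,0,-0.11,0,0.11,0],[0,0,0,-0.11,0,0.11,0],[0,0,0,-0.11,0,0.11,0]])

```text
t: 17.5
tool_pos: [0.565, -0.0924, 0.0589]
tool_rot: [-1.991, -1.625, -0.769]
contact_force: [-0.4, -0.0, 0.1]
opening: 0.0001
```

Call:
jog_arm(deltas=[[0,0,0,-0.11,0,0.08,0],[0,0,0,-0.11,0,0.08,0],[0,0,0,-0.11,0,0.08,0],[0,0,0,-0.15,0,0,0],[0,0,0,-0.15,0,0,0],[0,0,0,-0.15,0,0,0],[0,0,0,0,0,0,0]])

```text
t: 18.08
tool_pos: [0.564, -0.0969, 0.0516]
tool_rot: [-1.992, -1.625, -0.768]
contact_force: [-0.6, 0.6, -0.5]
opening: 0.0001
```

```bash
python3 chk2.py
```

```text
side theta 0.0 z at front 0.1038 1552
scene theta -0.002 z at front 0.101 841
(np.float64(0.025563798812470867), np.float64(-0.5717119905459921)) 0.051785408883062295 [ 0.36483765 -0.5795386   1.0509669 ] 18.1833
```

Call:
jog_arm(deltas=[[0,0,0,-0.7,0,0,0],[0,0,0,-0.7,0,0,0],[0,0,0,0,0,-2,0],[0,0,0,0,0,-2.5,0],[0,0,0,0,0,-2.5,0],[0,0,0,0,0,-2.5,0],[0,0,0,0,0,-2.5,0],[0,0,0,0,0,-2.5,0],[0,0,0,0,0,-1,0],[0,0,0,0,0,0,0],[0,0,0,0,0,0,0],[0,0,0,0,0,0,0]])

```text
t: 19.18
tool_pos: [0.5404, -0.2077, 0.1556]
tool_rot: [-1.99, -1.623, -0.767]
contact_force: [0.8, -0.7, -0.0]
opening: 0.0001
```

```bash
python3 chk2.py
python3 - <<'E'
from h import *
im,d=vision.get_image("scene"); s=vision.get_image("side")[0]
cv2.imwrite("pics/end.png",cv2.resize(np.hstack([im,s])[:,:,::-1],(800,300)))
E
```

```text
side theta -0.0 z at front 0.1037 1561
scene theta 0.005 z at front 0.1017 852
(np.float64(-0.08751342695124081), np.float64(-0.5722082883044547)) 0.15554668539467242 [ 0.42913882  0.91499515 -0.41297734] 19.2833
```

View pics/end.png

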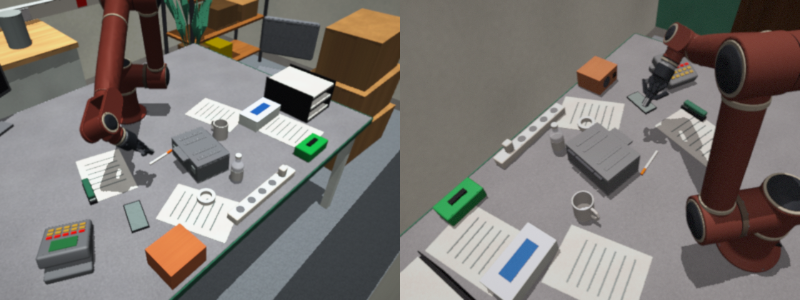

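The lid is shut, shown at about (200,155) in the left half of the picture. The hand is clear at (145,150), and the mug, bottle, tape, pen and phone look unmoved.

```bash
python3 -c "
from station import ctrl
print(ctrl.finish_job())"
```

```text
the job is handed in; nothing more can be done
None
```

The lid is shut and the job is handed in, at about 19 s of the 59 s allowed. The hand-in reports no verdict, so these results are my own measurements.

- **Tipping:** I pushed the lid over from behind to 1.38 rad, and it then fell by itself.
- **Catch:** It came to rest on the outside of the closed, tilted fingers at about 0.94 rad. The last reading before contact was 1.015 rad, and up to then it was falling at about 0.3 rad/s.
- **Lowering:** I let it down at about 0.17 rad/s, held it at about 0.086 rad with some 2 N on the fingers, then eased it shut more slowly.

**Last checks:** The two cameras gave lid angles of 0.000 and 0.005 rad. The hand was about 0.1 m away, with only sensor noise on the force reading. In the final picture the mug, bottle, tape, pen and phone looked unmoved. I didn't measure the bystanders' positions, and the probe can't be seen under the shut lid.

**What disagreed:**
- **Fingertips:** `ctrl.tcp_to_tips` says the tips are 22 mm ahead of the TCP, but the cameras showed the closed tips about 13 mm behind it. Because of this my first push passed just over the lip without touching. I used the measured value from then on.
- **Contact force:** The force signal has roughly 1 N of noise, so during the catch I judged contact mainly from the lid standing still. The force on the fingers was only clear near the end.

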